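Lift the slide rack out of the staining jar to drain

ROBOT

A 7-joint arm with a two-finger parallel gripper is mounted at the origin on a cart in front of the work surface, level with it; the furniture and walls round the work are solid. World frame = base frame: x ahead of the robot, y to its left, z up, the work surface at z = 0. Lengths are in m, angles in rad, forces in N, time in s.
With the tool pointing down it reaches from about 0.425 to 0.95 m from the base axis. Payload 4.7 kg.
Tool frame: the origin (TCP) lies midway between the tips of the shut fingers; the grasp point (between the pads) lies 19 mm behind it (robot.grip_depth is the distance from the TCP to the grasp point, in m); z points along the fingers, y is the direction in which the jaws open and shut (so a half turn about z gives the same grasp; the last joint's range is limited). The gripper opens to 85 mm and grips with 20 to 120 N. Pads are 22 mm wide; open, the fingers measure 114 mm over their backs; the gripper's body (76 mm by 85 mm) begins 54 mm behind the grasp point. The pads swing forward as they close: fully open they stand 13 mm farther back than shut.
Start: joints at [1.278, 0.469, -0.049, 1.532, 0.024, 1.141, -0.082], TCP at [0.176, -0.652, 0.231] pointing down, gripper open.
Joint ranges: [-2.59, 2.59], [-0.33, 1.99], [-1.39, 1.29], [0.1, 2.45], [-1.04, 4.18], [0.21, 1.99], [-2.66, 2.66]. Speed limits (rad/s): [2.57, 2.57, 3.14, 3.14, 3.14, 3.14, 3.14].

INTERFACE

Orientations are given as [roll, pitch, yaw] about the fixed x, y, z axes, in that order (R = Rz(yaw) Ry(pitch) Rx(roll)).
In Python, from workcell import robot, optics gives the robot as it stands.
- The arm moves only by the tool carry_out, never from a script. Its argument "motion" is a list of rows, each a list of 6 numbers: the shift along the tool's x, y, z in mm, then the turn, a rotation vector about the tool's x, y, z in rad. A call has 1 to 12 rows; each row is the pose to reach, as a shift and turn from the pose commanded when the call began, along the tool's axes at that moment; what a row does not reach only later rows make up. A row lasts 1/10 s, in which the tool goes at most 50 mm and 8.59 degrees, less where a joint would pass 70% of its speed; a pose out of reach is approached as far as the arm can. A call with a gripper value outside its range is refused whole. "fingers" is the closure in counts, from 0 (fully open) to 255 (shut), set as the call begins (left out, the last holds). The fingers move at their own pace and stop on an object; "force" is the grip in N (left out, the last holds). Time passes only in rows, so rows that repeat a pose let the fingers close. It gives the time, the measured TCP pose, the force and the opening at its end, in the units of the state.
- robot.read_state(): the state, without advancing time (a new reading comes with each control period).
- optics.snapshot(name): name is "side" or "top"; returns (picture, depth): 420x560x3 uint8, blue, green, red; 420x560 float32, m along the optical axis (not along the pixel's ray), 0 where there is no reading.
- optics.camera_params(name): a dict with "fov_y" (degrees; the focal length in pixels is half the picture's height over the tangent of half this angle, whatever the lens; pixels are square), "cx", "cy" (the principal point, pixels), "view" (4x4, takes a point from world to camera coordinates). Camera axes: x right, y up, looking along -z (the intrinsics and any distortion apply to the point x, -y, -z); pixel columns grow to the right and rows downward; lengths in m; the calibration is good to about 2 mm. A picture is of the moment at which its call begins. camera_params takes no time and is no camera call.
- robot.hand_in(): hands the job in, once; it reports no verdict.
The state is a dict: "time": time; "joint_pos": joint angles; "qvel": joint speeds; "tau": joint torques, N m; "eef_pos": TCP position; "ee_rot": TCP orientation; "contact_force": force on the tool from outside, world axes, zero at the start; "ft_torque": the same for the moment, N m; "width": finger opening in m.
Only numpy, scipy, OpenCV 4.12 (cv2) and the standard library are available. Lean on these libraries where they do the work, as an engineer would, in place of code of your own. Each camera call takes 0.05 s, during which the arm holds its last target. There are 200 camera calls.

TASK

Two light staining jars stand on the worktop; one has a slide rack in it, its black grip standing up through the sliding cover. Push that jar's cover fully open by its upright fin, draw the rack straight up out of the jar without tipping, lifting or shifting the jar, and, keeping the rack upright, set it down gently on its foot in the metal drain tray. Leave the cover open and the other jar, the specimen cup with the red lid and the forceps alone.

Things in the scene. Friction and masses are not known exactly. Their poses are not given: they have to be found in the camera images.
- stain_jar: The grey staining jar that holds the rack: loose, about 0.17 kg without rack and cover, so it tips or slides when pushed with about 1 N at the top. Square foot 62 x 62 x 6 mm; body 41 (x) x 39 (y) mm outside; rim 98 mm above the worktop. Open well 35 (x) x 33 (y) mm, 92 mm deep, its floor 6 mm up. Origin: centre of the underside; z up. The cover's fin overhangs at its -x side, which faces the robot roughly; the cover opens toward +y.
- stain_jar_cover (a joint): Travel of that jar's cover in m, 0 shut to 0.052 fully open, along the jar's +y. It is a white plate 42 x 40 mm, 98.5 to 101.5 mm above the worktop, with a slot around the rack's stem that is open toward -y; while it is over the well the rack cannot come out, the rack is free from 0.036 on. It slides with about 0.2 N and stays where it is left; pushing on at the end stop tips the jar.
- stain_jar_fin (a point): Centre of the upright fin on that cover, which moves with it. The fin is a plate 26 mm long (jar x), 4 mm thick (jar y), from 103 to 127 mm above the worktop; its centre is 44 mm to the -x side of the cover's centre line, out beyond the jar's foot. Push on its -y face to open. Axes as the jar.
- slide_rack: Steel rack with four glass slides, about 0.13 kg, loose in the jar's well with 1.5 mm play on each side. Foot and top plate 32 (x) x 30 (y) mm, top plate 84 mm above the foot, stem 7 mm thick up to the grip, 138 mm tall overall. Origin: centre of its underside; z up; x and y as the jar's. Its underside must rise 96 mm in the jar to come clear of the rim.
- rack_grip (a point): Centre of the rack's black grip block, 127 mm above the rack's underside: 30 (x) x 12 (y) x 22 mm high; pinch it across its 12 mm, along the rack's y. Axes as the rack.
- drain_tray: Metal drain tray, fixed, 160 (x) x 120 (y) mm outside, walls 4 mm thick and 14 mm high, low ribs inside whose tops are 6 mm above the worktop: things stand on these. Origin: centre of the underside; z up.
- spare_jar: A second jar of exactly the same kind, shut, with no rack in it; loose; leave it alone. Origin: centre of the underside. Which jar stands to the left varies.
- specimen_cup_1: Specimen cup with a red lid, 65 mm across, 74 mm tall, standing loose behind the work. Leave it. Origin: centre of the underside.
- forceps: Steel forceps, 128 mm long, lying loose at the left. Leave them. Origin: centre of the underside.

How it is judged:
By the outcome, as a careful person would: the job done as asked, in the order asked, and still so for the second after the job is handed in, with the robot touching nothing.
It also fails if it takes over 64 s, if anything falls off the work surface, if the arm or the gripper's body presses on something with over 40 N, if the wrist force passes 120 N, or if a joint passes its speed limit or range.

## Working session

There is one attempt and no reset: what is moved stays moved. The work goes in short steps, Python scripts to look and compute and a tool call to move; the robot and the scene stay as the last step left them, time stands still between calls to the robot, and variables do not carry over. Pictures are saved under pics/ and viewed, about 8 in all and at most 12, crops included, and the job is handed in when it is done.

Besides the shell and the picture viewer there is one more tool, called after ">>>" as a command line: name --pt "numbers of a row" for each row, then --argument value for the rest. carry_out: Moves the arm, as the interface text tells. Its arguments: {"type":"object","properties":{"motion":{"type":"array","items":{"type":"array","items":{"type":"number"}}},"fingers":{"type":"number"},"force":{"type":"number"}},"required":["motion"]}

```bash
mkdir -p pics; ls
cat > h.py <<'E'
import numpy as np, cv2
from workcell import robot, optics
def cam(n):
    p=optics.camera_params(n); return p
def snap(n,f=None):
    im,d=optics.snapshot(n); 
    if f: cv2.imwrite('pics/'+f,im)
    return im,d
def K(p): 
    f=210/np.tan(np.radians(p['fov_y'])/2); return f
def ray(p,u,v):
    f=K(p); V=np.array(p['view']); R=V[:3,:3]; t=V[:3,3]
    d=np.array([(u-p['cx'])/f,-(v-p['cy'])/f,-1.]); return -R.T@t, R.T@d
def onz(p,u,v,z):
    o,d=ray(p,u,v); return o+d*(z-o[2])/d[2]
def pts(p,D):
    f=K(p); V=np.array(p['view']); v,u=np.mgrid[:420,:560]
    c=np.stack([(u-p['cx'])/f*D,-(v-p['cy'])/f*D,-D],-1)
    return (c-V[:3,3])@V[:3,:3]
def proj(p,X):
    f=K(p); V=np.array(p['view']); c=V[:3,:3]@X+V[:3,3]
    return p['cx']+f*c[0]/-c[2], p['cy']-f*c[1]/-c[2]
E
python3 - <<'E'
from h import *
for n in('side','top'):
    im,d=snap(n,n+'0.png'); np.save(n+'0.npy',d); print(cam(n)); print((d>0).mean())
s=robot.read_state(); print(s)
E
```

```text
pics
{'fov_y': 51.52274097873571, 'cx': 284.45196988824534, 'cy': 208.85534400655675, 'view': array([[-0.90602589, -0.42246219,  0.02535329,  0.51200419],
       [ 0.24063769, -0.4649476 ,  0.85200776, -0.20486643],
       [-0.34815311,  0.77804205,  0.52291489, -0.97457573],
       [ 0.        ,  0.        ,  0.        ,  1.        ]])}
0.9961989795918368
{'fov_y': 50.74300228498213, 'cx': 283.8928061961123, 'cy': 213.58950025712264, 'view': array([[ 0.02438056, -0.99970084, -0.00195618,  0.01585711],
       [ 0.97929013,  0.02348929,  0.20109473, -0.55788493],
       [-0.20098862, -0.00681847,  0.97956985, -1.24361048],
       [ 0.        ,  0.        ,  0.        ,  1.        ]])}
0.9959183673469387
{'time': 0.1, 'joint_pos': array([ 1.27805036,  0.46939941, -0.04857822,  1.53357291,  0.02409916,
        1.14102863, -0.08227443]), 'qvel': array([ 0.00061984, -0.00147829, -0.00104833, -0.00239462, -0.00066929,
        0.00060237,  0.00048197]), 'tau': array([ 3.70294365e-04, -5.11514640e+01, -4.73572500e-02, -2.38388944e+01,
        1.07119684e-02,  4.42764343e-03,  2.02129735e-05]), 'eef_pos': array([ 0.17590096, -0.65112557,  0.23034094]), 'ee_rot': array([-3.13977124e+00,  7.13566256e-05,  2.63885303e-01]), 'contact_force': array([ 0.12937928, -0.93794194, -0.562892  ]), 'ft_torque': array([ 0.0181418 , -0.06891459,  0.02228645]), 'width': 0.08534764671212589}
```

View pics/top0.png

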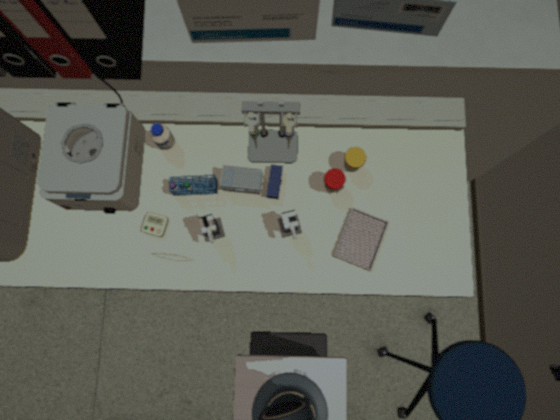

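View pics/side0.png

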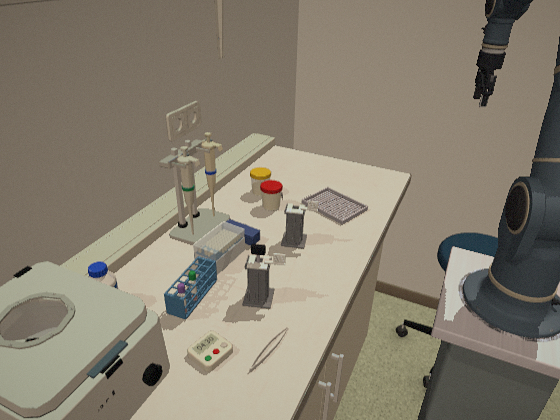

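Run:
```python
from h import *
t=cv2.imread('pics/top0.png'); s=cv2.imread('pics/side0.png')
a=cv2.resize(t[190:280,170:320],None,fx=5,fy=5,interpolation=cv2.INTER_CUBIC); a=cv2.convertScaleAbs(a,alpha=1.5)
cv2.imwrite('pics/c1.png',a)
b=cv2.resize(s[190:320,220:340],None,fx=4.5,fy=4.5,interpolation=cv2.INTER_CUBIC)
cv2.imwrite('pics/c2.png',b)
for n in('top','side'):
    p=cam(n);D=np.load(n+'0.npy');P=pts(p,D)
    for c in ([(100,270),(400,270),(208,228),(334,180),(360,240)] if n=='top' else [(330,270),(258,249),(271,186),(335,205)]): print(n,c,P[c[1],c[0]].round(4))
```

```text
top (100, 270) [0.3835 0.575  0.0011]
top (400, 270) [ 4.053e-01 -3.211e-01  4.000e-04]
top (208, 228) [0.5012 0.2412 0.104 ]
top (334, 180) [ 0.6593 -0.1161  0.07  ]
top (360, 240) [ 0.492  -0.2017  0.0059]
side (330, 270) [0.4038 0.0865 0.0009]
side (258, 249) [0.5119 0.2499 0.1362]
side (271, 186) [ 0.6588 -0.1053  0.0738]
side (335, 205) [ 0.4929 -0.203   0.004 ]
```

View pics/c1.png

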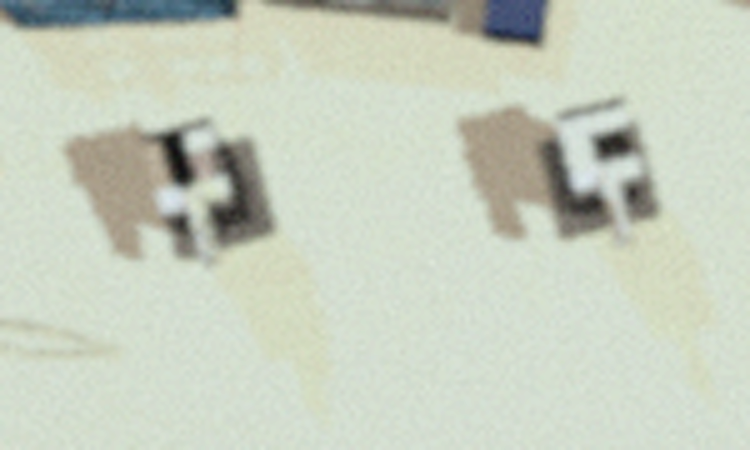

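View pics/c2.png

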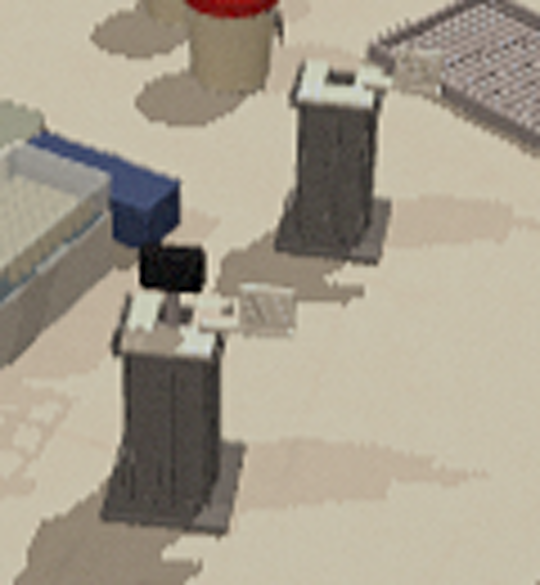

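Run:
```python
from h import *
def rect(q): 
    (c,wh,a)=cv2.minAreaRect((q*1000).astype(np.float32)); return np.round(c,1),np.round(wh,1),round(a,1)
for n in('top','side'):
    p=cam(n);D=np.load(n+'0.npy');im=cv2.imread(f'pics/{n}0.png').astype(int);P=pts(p,D);g=im.max(-1)
    for nm,c in(('rack',(.51,.245)),('spare',(.51,.01))):
        near=(abs(P[...,0]-c[0])<.09)&(abs(P[...,1]-c[1])<.075)&(D>0)
        for lab,lo,hi,m in(('grip',.12,.15,g<60),('plate',.095,.106,g>0),('fin',.107,.128,g>90),('foot',.004,.012,g<1000)):
            k=near&(P[...,2]>lo)&(P[...,2]<hi)&m
            q=P[k]
            if len(q)>4: print(n,nm,lab,len(q),q.mean(0).round(4),q[:,2].max().round(4),rect(q[:,:2]))
    k=(abs(P[...,0]-.5)<.15)&(abs(P[...,1]+.2)<.12)&(P[...,2]>.0045)&(P[...,2]<.02)
    mm=cv2.morphologyEx(k.astype(np.uint8),cv2.MORPH_OPEN,np.ones((2,2))); q=P[mm>0]; print(n,'tray',len(q),rect(q[:,:2]))
    for nm,q in (('grip',(.51,.245,.133)),): print(proj(p,np.array(q)))
```

```text
top rack grip 35 [0.5131 0.244  0.1437] 0.1485 (array([513.1, 244. ]), array([26.1,  8.4]), 21.6)
top rack plate 166 [0.5105 0.2445 0.1015] 0.106 (array([499.8, 241.9]), array([82.1, 40.3]), 17.6)
top rack fin 33 [0.4796 0.2351 0.116 ] 0.1277 (array([483.6, 237.2]), array([46.7, 18.7]), 42.5)
top rack foot 369 [0.5076 0.2441 0.0057] 0.0119 (array([510.4, 244.9]), array([178.3, 149.4]), 0.0)
top spare plate 198 [0.531  0.0148 0.1013] 0.106 (array([518. ,   9.6]), array([82.8, 39.6]), 15.1)
top spare fin 27 [0.5002 0.0057 0.1155] 0.1272 (array([511.2,  12.4]), array([68. , 28.4]), 3.8)
top spare foot 363 [0.5114 0.0122 0.006 ] 0.0116 (array([509.9,  10.9]), array([178.6, 147.6]), 0.6)
top tray 646 (array([ 411.1, -150.4]), array([152.4, 382.8]), 55.7)
(np.float64(205.00398586366924), np.float64(223.026697965005))
side rack grip 140 [0.5136 0.2491 0.1351] 0.145 (array([515.1, 245.5]), array([28.3, 14.7]), 18.8)
side rack plate 337 [0.5092 0.2478 0.1007] 0.1059 (array([499.6, 240.6]), array([82. , 43.2]), 19.3)
side rack fin 124 [0.4771 0.2348 0.1171] 0.1271 (array([493.6, 239.9]), array([70.3,  7.5]), 19.6)
side rack foot 223 [0.5072 0.2579 0.006 ] 0.0118 (array([494.7, 276. ]), array([ 73.1, 142.7]), 34.5)
side spare plate 199 [0.5265 0.0149 0.1006] 0.1059 (array([517.4,   9.6]), array([80.8, 44.1]), 13.3)
side spare fin 75 [0.4905 0.0022 0.1176] 0.1268 (array([494.9,   4.4]), array([36.8,  8. ]), 19.3)
side spare foot 147 [0.5269 0.0248 0.0064] 0.012 (array([531.7,  13.6]), array([62. , 62.6]), 17.6)
side tray 450 (array([426.6, 309.4]), array([ 268.9, 1217.5]), 11.5)
(np.float64(259.9612770675435), np.float64(249.21908415377436))
```

Run:
```python
from h import *
for n in('top','side'):
    p=cam(n);D=np.load(n+'0.npy');im=cv2.imread(f'pics/{n}0.png').astype(int);P=pts(p,D);g=im.max(-1)
    a=np.radians(18.5); R=np.array([[np.cos(a),-np.sin(a)],[np.sin(a),np.cos(a)]])
    L=(P[...,:2]-[.5145,.245])@R*1000; z=P[...,2]*1000
    near=(abs(L)<80).all(-1)&(D>0)
    print(n,'cam',ray(p,0,0)[0].round(3))
    for lab,k in(('grip',near&(abs(L[...,0])<25)&(abs(L[...,1])<15)&(z>124)),('plate',near&(abs(L[...,0])<26)&(z>97)&(z<104)&(g>120)),('fin',near&(L[...,0]<-28)&(z>106)&(z<135)),('foot',near&(z>4.5)&(z<8)&(abs(L)<36).all(-1)&(g<130))):
        q=L[k]; print(lab,k.sum(),np.percentile(q,[2,50,98],axis=0).round(1).tolist(),np.percentile(z[k],[2,50,98]).round(0))
        if lab=='fin': 
            print(' slope deg',np.degrees(np.arctan(np.polyfit(q[:,0],q[:,1],1)[0])))
    k=(abs(P[...,0]-.5)<.12)&(abs(P[...,1]+.2)<.12)&(P[...,2]>.004)&(P[...,2]<.02)&(g<190)
    nl,lb,st,ce=cv2.connectedComponentsWithStats(k.astype(np.uint8)); i=1+st[1:,4].argmax()
    q=P[lb==i]; print('tray',cv2.minAreaRect((q[:,:2]*1000).astype(np.float32)),q[:,2].mean())
# IK-free: goal info
s=robot.read_state(); print(s['eef_pos'])
```

```text
top cam [0.296 0.02  1.33 ]
grip 57 [[-14.7, -5.0], [-1.3, 0.2], [13.3, 6.6]] [130. 144. 148.]
plate 71 [[-20.3, -18.3], [-11.4, -3.9], [19.6, 20.1]] [ 97. 102. 104.]
fin 27 [[-56.0, -2.8], [-44.1, 0.3], [-31.9, 4.7]] [107. 124. 131.]
 slope deg -0.17249188786219002
foot 75 [[-30.4, -29.8], [-18.1, -20.1], [29.7, 31.4]] [5. 6. 8.]
tray ((497.81427001953125, -201.98977661132812), (134.88368225097656, 174.437255859375), 73.60536193847656) 0.008155855059514003
side cam [0.174 0.879 0.671]
grip 152 [[-14.6, -4.1], [-0.6, 4.7], [14.0, 7.4]] [125. 137. 144.]
plate 220 [[-24.0, -18.9], [1.2, 5.5], [24.8, 20.9]] [ 98. 101. 103.]
fin 115 [[-56.4, -0.4], [-43.9, 2.2], [-31.3, 5.0]] [107. 117. 127.]
 slope deg -1.1544972206452973
foot 149 [[-29.4, -20.5], [-3.0, 19.1], [30.0, 30.9]] [5. 6. 8.]
tray ((495.6923828125, -202.31387329101562), (124.27204132080078, 163.84532165527344), 69.20880126953125) 0.007306129359038885
[ 0.17590096 -0.65112557  0.23034094]
```

```bash
cat >> h.py <<'E'
from scipy.spatial.transform import Rotation as Ro
C=np.array([.5145,.2457]); YAW=np.radians(18.3)
def jar(x,y,z):
    c,s=np.cos(YAW),np.sin(YAW); return np.array([C[0]+(c*x-s*y)/1000,C[1]+(s*x+c*y)/1000,z/1000])
def go(targets,yaw=YAW):
    s=robot.read_state(); R=Ro.from_euler('xyz',s['ee_rot']); 
    print('t',s['time'],'pos',s['eef_pos'].round(4),'rot',s['ee_rot'].round(4),'F',s['contact_force'].round(2),'w',s['width'].round(4))
    for t in targets:
        d=R.inv().apply(np.array(t)-s['eef_pos'])*1000
        r=(R.inv()*Ro.from_euler('xyz',[np.pi,0,yaw])).as_rotvec()
        print(np.array(t).round(4),d.round(1),r.round(3))
E
python3 - <<'E'
from h import *
go([(.42,-.42,.25),(.5,-.1,.25),jar(-44,-36,200),jar(-44,-36,108)])
E
```

```text
Traceback (most recent call last):
  File "h.py", line 29, in go
    print('t',s['time'],'pos',s['eef_pos'].round(4),'rot',s['ee_rot'].round(4),'F',s['contact_force'].round(2),'w',s['width'].round(4))
                                                                                                                   ^^^^^^^^^^^^^^^^
AttributeError: 'float' object has no attribute 'round'
```

```bash
sed -i "s/s\['width'\].round(4)/round(s['width'],4)/" h.py
python3 - <<'E'
from h import *
go([(.42,-.42,.25),(.5,-.1,.25),jar(-44,-36,200),jar(-44,-36,108)])
E
```

```text
t 0.1 pos [ 0.1759 -0.6511  0.2303] rot [-3.1398e+00  1.0000e-04  2.6390e-01] F [ 0.13 -0.94 -0.56] w 0.0853
[ 0.42 -0.42  0.25] [ 295.9 -159.5  -19.4] [-0.002  0.    -0.056]
[ 0.5  -0.1   0.25] [ 456.6 -447.5  -18.9] [-0.002  0.    -0.056]
[0.484  0.1977 0.2   ] [ 518.9 -739.    31.7] [-0.002  0.    -0.056]
[0.484  0.1977 0.108 ] [ 518.9 -738.9  123.6] [-0.002  0.    -0.056]
```

>>> carry_out --pt "40 -20 -3 0 0 0" --pt "80 -43 -6 0 0 0" --pt "120 -65 -8 0 0 -0.01" --pt "160 -86 -11 0 0 -0.02" --pt "200 -108 -14 0 0 -0.03" --pt "240 -130 -17 0 0 -0.04" --pt "275 -150 -19 0 0 -0.05" --pt "305 -180 -19 0 0 -0.056" --pt "330 -220 -19 0 0 -0.056" --pt "350 -262 -19 0 0 -0.056" --pt "370 -303 -19 0 0 -0.056" --pt "385 -330 -19 0 0 -0.056" --fingers 255 --force 20

```text
time: 1.3
eef_pos: [0.4619, -0.2289, 0.2501]
ee_rot: [-3.14, 0.0, 0.323]
contact_force: [1.1, -0.0, 1.4]
width: 0.0001
```

Run:
```python
from h import *
go([(.5,-.1,.25),jar(-44,-36,200),jar(-44,-36,108)])
```

```text
t 1.3 pos [ 0.4619 -0.2289  0.2501] rot [-3.1405e+00  1.0000e-04  3.2330e-01] F [ 1.1  -0.01  1.43] w 0.0001
[ 0.5  -0.1   0.25] [  77.1 -110.1    0.2] [-0.001  0.     0.004]
[0.484  0.1977 0.2   ] [ 156.5 -397.4   50.5] [-0.001  0.     0.004]
[0.484  0.1977 0.108 ] [ 156.6 -397.3  142.5] [-0.001  0.     0.004]
```

>>> carry_out --pt "20 -40 0 0 0 0" --pt "40 -80 0 0 0 0" --pt "60 -120 0 0 0 0.004" --pt "80 -160 0 0 0 0.004" --pt "98 -200 5 0 0 0.004" --pt "113 -240 10 0 0 0.004" --pt "128 -280 20 0 0 0.004" --pt "140 -320 30 0 0 0.004" --pt "150 -360 40 0 0 0.004" --pt "155 -390 48 0 0 0.004" --pt "156.5 -397 50 0 0 0.004" --pt "156.5 -397 50 0 0 0.004"

```text
time: 2.5
eef_pos: [0.4848, 0.1942, 0.1997]
ee_rot: [-3.142, 0.001, 0.318]
contact_force: [0.8, -0.4, -0.2]
width: 0.0003
```

Run:
```python
from h import *
go([jar(-44,-36,200),jar(-44,-36,108),jar(-44,-20,108)])
im,d=snap('side')
cv2.imwrite('pics/s1.png',cv2.resize(im[130:320,190:360],None,fx=3,fy=3,interpolation=cv2.INTER_CUBIC))
p=cam('side');P=pts(p,d);s=robot.read_state()
c,sn=np.cos(YAW),np.sin(YAW);L=(P[...,:2]-s['eef_pos'][:2])@np.array([[c,-sn],[sn,c]])*1000
z=(P[...,2]-s['eef_pos'][2])*1000
for a,b in((-4,4),(4,10),(10,20),(20,30),(30,45),(45,70)):
    k=(abs(L)<70).all(-1)&(z>a)&(z<=b); 
    if k.sum()>3: print(a,b,k.sum(),np.percentile(L[k],[2,98],axis=0).round(1).tolist())
```

```text
t 2.5 pos [0.4848 0.1942 0.1997] rot [-3.1415e+00  1.4000e-03  3.1850e-01] F [ 0.77 -0.37 -0.21] w 0.0003
[0.484  0.1977 0.2   ] [ 0.4 -3.6 -0.3] [-0.     0.001 -0.001]
[0.484  0.1977 0.108 ] [ 0.5 -3.6 91.7] [-0.     0.001 -0.001]
[0.479  0.2129 0.108 ] [  0.5 -19.6  91.7] [-0.     0.001 -0.001]
-4 4 15 [[-7.6, 5.3], [10.0, 11.0]]
4 10 21 [[-10.2, 5.8], [10.3, 15.3]]
10 20 47 [[-9.9, 6.8], [10.5, 17.0]]
20 30 47 [[-9.7, 7.0], [10.5, 17.6]]
30 45 23 [[-9.8, 0.2], [9.4, 18.5]]
45 70 111 [[-15.5, -8.5], [12.1, 51.5]]
```

View pics/s1.png

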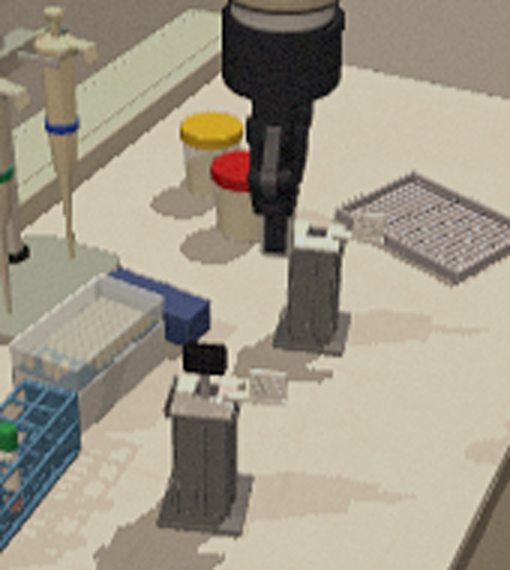

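>>> carry_out --pt "0 -3 30 0 0 0" --pt "0 -3 60 0 0 0" --pt "0 -3 80 0 0 0" --pt "0.5 -3 91.5 0 0 0" --pt "0.5 -3 91.5 0 0 0" --pt "0.5 -9 91.5 0 0 0" --pt "0.5 -15 91.5 0 0 0" --pt "0.5 -19 91.5 0 0 0" --pt "0.5 -22 91.5 0 0 0" --pt "0.5 -25 91.5 0 0 0" --pt "0.5 -28 91.5 0 0 0" --pt "0.5 -31 91.5 0 0 0"

```text
time: 3.75
eef_pos: [0.4763, 0.2232, 0.1088]
ee_rot: [3.141, -0.0, 0.316]
contact_force: [1.3, -0.5, -0.0]
width: 0.0
```

```bash
cat >> h.py <<'E'
def cover(f=None):
    im,D=snap('side'); p=cam('side');P=pts(p,D);g=im.max(-1)
    c,s=np.cos(YAW),np.sin(YAW);Rm=np.array([[c,-s],[s,c]])
    L=(P[...,:2]-C)@Rm*1000;z=P[...,2]*1000
    st=robot.read_state();T=(st['eef_pos'][:2]-C)@Rm*1000
    print('tcp jar',T.round(1),'z',(st['eef_pos'][2]*1000).round(1))
    near=(abs(L[...,0])<62)&(abs(L[...,1])<95)&(D>0)
    for lab,k in(('grip',near&(abs(L[...,0])<25)&(abs(L[...,1])<15)&(z>124)&(g<70)),('plate',near&(abs(L[...,0])<26)&(z>97)&(z<104)&(g>120)),('fin',near&(L[...,0]<-28)&(z>106)&(z<126)&(g>110)),('foot',near&(z>4.5)&(z<8)&(abs(L)<36).all(-1)&(g<130))):
        if k.sum()>3: print(lab,k.sum(),np.percentile(L[k],[2,50,98],axis=0).round(1).tolist(),np.percentile(z[k],[2,98]).round(0))
    if f: cv2.imwrite('pics/'+f,cv2.resize(im[130:320,190:360],None,fx=3,fy=3,interpolation=cv2.INTER_CUBIC))
E
python3 - <<'E'
from h import *
cover(); go([jar(-44,20,108)])
E
```

```text
tcp jar [-43.4  -8.7] z 108.8
grip 476 [[-19.8, -14.4], [-7.8, 5.0], [12.6, 14.6]] [126. 430.]
plate 220 [[-22.3, -16.5], [2.5, 12.7], [24.6, 27.0]] [ 97. 103.]
fin 104 [[-55.5, -4.6], [-45.0, 8.4], [-32.6, 10.9]] [107. 125.]
foot 157 [[-30.3, -23.3], [-5.7, 18.5], [29.5, 30.5]] [5. 8.]
t 3.8 pos [0.4761 0.2238 0.1088] rot [-3.1413e+00 -2.0000e-04  3.1640e-01] F [ 0.91 -0.13 -0.6 ] w -0.0003
[0.4664 0.2509 0.108 ] [ -0.7 -28.7   0.9] [-0.    -0.    -0.003]
```

>>> carry_out --pt "0 -4 0 0 0 0" --pt "0 -8 0 0 0 0" --pt "0 -12 0 0 0 0" --pt "0 -16 0 0 0 0" --pt "0 -20 0 0 0 0" --pt "0 -24 0 0 0 0" --pt "0 -27 0 0 0 0" --pt "0 -30 0 0 0 0" --pt "0 -32 0 0 0 0" --pt "0 -34 0 0 0 0" --pt "0 -36 0 0 0 0" --pt "0 -36 0 0 0 0"

```text
time: 5.0
eef_pos: [0.465, 0.2575, 0.1088]
ee_rot: [-3.141, -0.0, 0.316]
contact_force: [-0.5, -0.1, -0.5]
width: 0.0
```

Run:
```python
from h import *
cover('s2.png'); go([jar(-44,37,108)])
```

```text
tcp jar [-43.4  26.6] z 108.8
grip 174 [[-23.8, -3.8], [-2.8, 4.7], [14.1, 14.7]] [125. 457.]
plate 250 [[-23.9, -16.7], [2.9, 48.7], [24.4, 63.5]] [ 97. 103.]
fin 118 [[-55.8, 24.8], [-43.9, 44.5], [-31.5, 47.7]] [106. 125.]
foot 149 [[-29.9, -23.1], [0.3, 18.5], [29.4, 30.7]] [5. 8.]
t 5.05 pos [0.465  0.2574 0.1088] rot [3.1416e+00 1.0000e-04 3.1600e-01] F [ 0.05 -0.05  0.62] w -0.0001
[0.4611 0.267  0.108 ] [ -0.7 -10.4   0.8] [ 0.     0.    -0.003]
```

View pics/s2.png

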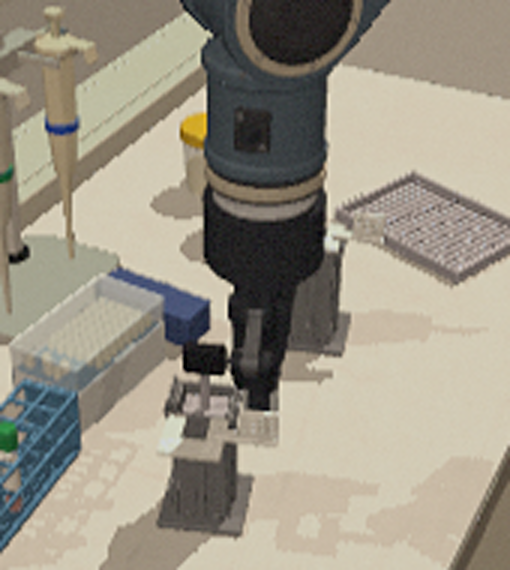

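>>> carry_out --pt "0 -1.5 0 0 0 0" --pt "0 -3 0 0 0 0" --pt "0 -4.5 0 0 0 0" --pt "0 -6 0 0 0 0" --pt "0 -7 0 0 0 0" --pt "0 -8 0 0 0 0" --pt "0 -8.5 0 0 0 0" --pt "0 -8.5 0 0 0 0"

```text
time: 5.85
eef_pos: [0.4624, 0.2654, 0.1088]
ee_rot: [3.142, -0.0, 0.316]
contact_force: [0.7, -0.9, -0.1]
width: 0.0
```

Run:
```python
from h import *
cover();cover(); go([jar(-44,37,108)])
for i in range(4): pass
```

```text
tcp jar [-43.2  35.1] z 108.8
grip 132 [[-13.4, -4.4], [0.8, 4.1], [13.7, 6.9]] [125. 144.]
plate 259 [[-20.6, -16.0], [3.9, 56.1], [24.2, 71.3]] [ 97. 103.]
fin 122 [[-55.1, 41.4], [-42.9, 53.1], [-30.8, 55.8]] [106. 126.]
foot 150 [[-29.7, -23.8], [-4.5, 17.8], [29.6, 30.1]] [5. 7.]
tcp jar [-43.2  35. ] z 108.8
grip 136 [[-13.5, -4.3], [0.9, 4.2], [13.6, 7.0]] [125. 144.]
plate 266 [[-20.4, -18.3], [2.3, 55.4], [24.3, 71.9]] [ 97. 103.]
fin 115 [[-54.9, 41.6], [-42.9, 52.9], [-31.1, 55.2]] [106. 126.]
foot 155 [[-29.5, -24.2], [-2.9, 18.5], [29.5, 31.3]] [5. 8.]
t 5.95 pos [0.4625 0.2653 0.1088] rot [ 3.1416e+00 -1.0000e-04  3.1580e-01] F [ 0.09 -0.87 -0.5 ] w -0.0001
[0.4611 0.267  0.108 ] [-0.8 -2.   0.8] [ 0.    -0.    -0.004]
```

```bash
cat >> h.py <<'E'
def shift(box=(262,312,238,280)):
    a=cv2.cvtColor(cv2.imread('pics/side0.png'),6).astype(np.float32);im,d=snap('side');b=cv2.cvtColor(im,6).astype(np.float32)
    r0,r1,c0,c1=box
    T=a[r0:r1,c0:c1]; r=cv2.matchTemplate(cv2.resize(b[r0-6:r1+6,c0-6:c1+6],None,fx=5,fy=5,interpolation=2),cv2.resize(T,None,fx=5,fy=5,interpolation=2),5)
    l=cv2.minMaxLoc(r); print('shift px',(np.array(l[3])/5-6),l[1]); return im
E
python3 - <<'E'
from h import *
shift((278,310,236,280)); im=shift((225,250,280,310))
cv2.imwrite('pics/s3.png',im)
E
```

```text
shift px [0.  0.4] 0.886802613735199
shift px [ 0.  -0.2] 0.5195300579071045
```

>>> carry_out --pt "0 -0.5 0 0 0 0" --pt "0 -1 0 0 0 0" --pt "0 -1 0 0 0 0"

```text
time: 6.35
eef_pos: [0.4623, 0.266, 0.1087]
ee_rot: [3.141, 0.0, 0.316]
contact_force: [0.4, -1.1, 0.0]
width: -0.0
```

Run:
```python
from h import *
cover();cover();shift((278,310,236,280)); go([jar(-44,20,108)])
```

```text
tcp jar [-43.2  35.7] z 108.7
grip 136 [[-13.7, -2.4], [0.6, 4.9], [13.4, 7.7]] [125. 145.]
plate 262 [[-21.3, -16.3], [2.4, 56.4], [24.4, 72.4]] [ 97. 103.]
fin 121 [[-54.9, 41.8], [-42.9, 53.2], [-30.9, 56.4]] [107. 125.]
foot 159 [[-29.9, -23.5], [-5.1, 17.6], [29.9, 30.5]] [5. 8.]
tcp jar [-43.2  35.8] z 108.7
grip 138 [[-13.6, -2.0], [0.8, 4.6], [13.6, 7.4]] [125. 144.]
plate 265 [[-21.3, -16.5], [2.3, 56.5], [24.4, 72.3]] [ 97. 103.]
fin 122 [[-55.1, 41.1], [-43.1, 53.5], [-30.9, 56.0]] [106. 126.]
foot 161 [[-29.6, -22.5], [-3.5, 18.2], [29.5, 30.5]] [5. 8.]
shift px [0.  0.4] 0.8858923316001892
t 6.5 pos [0.4622 0.2661 0.1087] rot [3.1413 0.     0.3157] F [ 1.05 -0.46 -0.1 ] w 0.0002
[0.4664 0.2509 0.108 ] [-0.7 15.8  0.7] [ 0.     0.    -0.004]
```

>>> carry_out --pt "0 8 0 0 0 0" --pt "0 20 0 0 0 0" --pt "0 30 0 0 0 0" --pt "0 36 -30 0 0 0" --pt "0 48 -75 0 0 0" --pt "0 70 -115 0 0 0" --pt "0 90 -120 0 0 0" --pt "0 90 -120 0 0 0" --pt "0 90 -120 0 0 0"

```text
time: 7.4
eef_pos: [0.4898, 0.1799, 0.2283]
ee_rot: [-3.142, 0.001, 0.314]
contact_force: [-0.3, -0.1, 0.4]
width: 0.0003
```

>>> carry_out --pt "0 0 0 0 0 0" --pt "0 0 0 0 0 0" --pt "0 0 0 0 0 0" --pt "0 0 0 0 0 0" --fingers 110

```text
time: 7.8
eef_pos: [0.4898, 0.1812, 0.2284]
ee_rot: [-3.141, 0.001, 0.317]
contact_force: [-0.2, -0.4, -0.5]
width: 0.0487
```

Run:
```python
from h import *
cover('s4.png');shift((278,310,236,280))
c,s=np.cos(YAW),np.sin(YAW);Rm=np.array([[c,-s],[s,c]])
for n in('top','side'):
    im,D=snap(n);p=cam(n);P=pts(p,D);g=im.max(-1);L=(P[...,:2]-C)@Rm*1000;z=P[...,2]*1000
    k=(abs(L)<25).all(-1)&(z>124)&(z<150)&(D>0);q=L[k];r=cv2.minAreaRect(q.astype(np.float32))
    print(n,k.sum(),np.percentile(q,[0,3,50,97,100],axis=0).round(1).tolist(),r)
    v,u=np.nonzero(k&(g<70)); 
    # grip outline centre by ray at z 133 (silhouette centre)
    print(' px',u.mean(),v.mean(),((onz(p,(u.min()+u.max())/2,(v.min()+v.max())/2,.133)[:2]-C)@Rm*1000).round(1), ((onz(p,u.mean(),v.mean(),.133 if n=='side' else .142)[:2]-C)@Rm*1000).round(1))
go([jar(0,0,210),jar(0,0,114)])
```

```text
tcp jar [-43.7 -53.6] z 228.5
grip 288 [[-24.5, -12.1], [-13.4, -3.0], [13.6, 6.4]] [126. 557.]
plate 260 [[-24.5, -17.2], [-1.0, 56.3], [21.6, 71.5]] [ 98. 104.]
fin 112 [[-55.1, 50.3], [-43.1, 52.7], [-31.0, 55.6]] [106. 126.]
foot 164 [[-30.0, -22.9], [-6.9, 18.5], [29.7, 31.1]] [5. 8.]
shift px [0.  0.6] 0.8109070062637329Traceback (most recent call last):
  File "<stdin>", line 7, in <module>
    return _quantile_unchecked(
        a, q, axis, out, overwrite_input, method, keepdims, weights)
    return _ureduce(a,
                    func=_quantile_ureduce_func,
    ...<5 lines>...
                    overwrite_input=overwrite_input,
                    method=method)
    r = func(a, **kwargs)
    result = _quantile(arr,
                       quantiles=q,
    ...<2 lines>...
                       out=out,
                       weights=wgt)
    slices_having_nans = np.isnan(arr[-1, ...])
                                  ~~~^^^^^^^^^
IndexError: index -1 is out of bounds for axis 0 with size 0
```

View pics/s4.png

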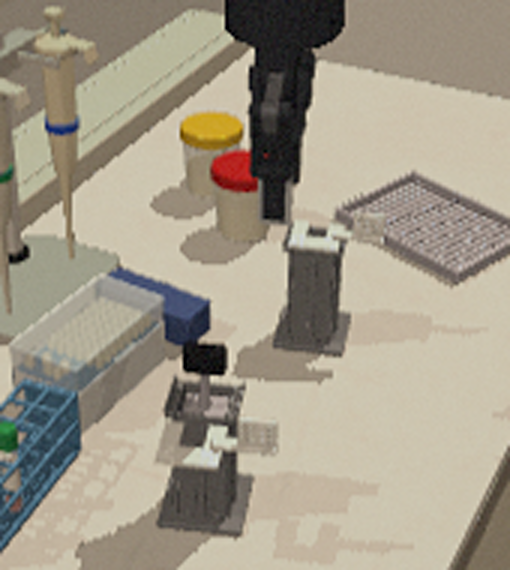

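Run:
```python
from h import *
c,s=np.cos(YAW),np.sin(YAW);Rm=np.array([[c,-s],[s,c]])
p=cam('side')
for i in range(3):
    if i==0: im=cv2.imread('pics/side0.png');D=np.load('side0.npy')
    else: im,D=snap('side')
    P=pts(p,D);g=im.max(-1);L=(P[...,:2]-C)@Rm*1000;z=P[...,2]*1000
    k=(abs(L)<20).all(-1)&(z>125)&(z<140)&(D>0)&(g<70);q=L[k]
    print(k.sum(),np.percentile(q,[3,50,97],axis=0).round(1).tolist(),'face slope',np.polyfit(q[:,0],q[:,1],1).round(3))
go([jar(0,0,210),jar(0,0,114)])
```

```text
81 [[-13.6, 1.8], [-0.7, 4.6], [13.4, 6.7]] face slope [-0.008  4.444]
80 [[-13.3, 2.4], [-0.0, 4.7], [13.5, 6.7]] face slope [2.000e-03 4.634e+00]
86 [[-13.4, 1.6], [1.0, 4.4], [13.5, 7.0]] face slope [-0.018  4.409]
t 8.05 pos [0.4901 0.1808 0.2288] rot [ 3.1416 -0.      0.316 ] F [ 0.11  0.07 -0.14] w 0.0485
[0.5145 0.2457 0.21  ] [ 43.4 -54.1  18.8] [ 0.    -0.    -0.003]
[0.5145 0.2457 0.114 ] [ 43.3 -54.1 114.8] [ 0.    -0.    -0.003]
```

>>> carry_out --pt "20 -25 0 0 0 0" --pt "43 -53 5 0 0 0" --pt "43 -53 20 0 0 -0.003" --pt "43 -53.4 45 0 0 -0.003" --pt "43 -53.4 70 0 0 -0.003" --pt "43 -53.4 90 0 0 -0.003" --pt "43 -53.4 105 0 0 -0.003" --pt "43 -53.4 114 0 0 -0.003" --pt "43 -53.4 114.5 0 0 -0.003" --pt "43 -53.4 114.5 0 0 -0.003"

```text
time: 9.05
eef_pos: [0.5148, 0.245, 0.1148]
ee_rot: [-3.142, -0.001, 0.319]
contact_force: [0.0, 0.2, -0.2]
width: 0.0488
```

>>> carry_out --pt "0 0 0 0 0 0" --pt "0 0 0 0 0 0" --pt "0 0 0 0 0 0" --pt "0 0 0 0 0 0" --fingers 205 --force 20

```text
time: 9.45
eef_pos: [0.5146, 0.2449, 0.1146]
ee_rot: [3.142, -0.001, 0.319]
contact_force: [0.3, -0.3, -0.0]
width: 0.0167
```

Run:
```python
from h import *
im=shift((278,310,236,280))
cv2.imwrite('pics/s5.png',cv2.resize(im[190:320,210:310],None,fx=4.5,fy=4.5,interpolation=cv2.INTER_CUBIC))
go([jar(0,-.7,114)])
```

```text
shift px [0.  0.6] 0.7788504958152771
t 9.5 pos [0.5145 0.2448 0.1146] rot [ 3.1415e+00 -5.0000e-04  3.1880e-01] F [ 0.31 -0.04 -0.47] w 0.0165
[0.5147 0.245  0.114 ] [ 0.2 -0.1  0.6] [ 0.    -0.001 -0.001]
```

View pics/s5.png

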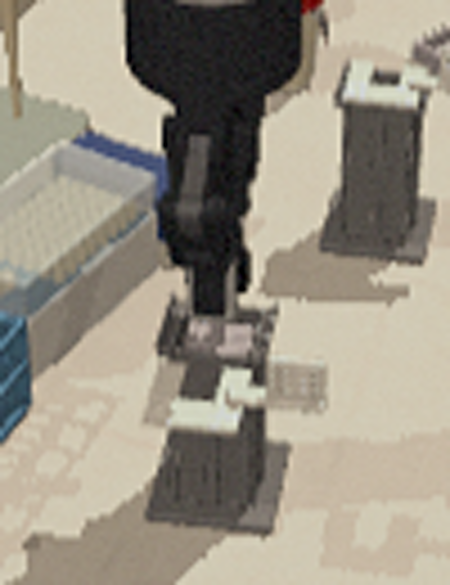

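>>> carry_out --pt "0 0 0 0 0 0" --pt "0 0 0 0 0 0" --pt "0 0 0 0 0 0" --fingers 216 --force 20

```text
time: 9.8
eef_pos: [0.5144, 0.2448, 0.1143]
ee_rot: [3.141, -0.0, 0.319]
contact_force: [0.2, 0.2, -0.1]
width: 0.013
```

>>> carry_out --pt "0 0 0 0 0 0" --pt "0 0 0 0 0 0" --pt "0 0 0 0 0 0" --pt "0 0 0 0 0 0" --fingers 255 --force 30

```text
time: 10.2
eef_pos: [0.5145, 0.2447, 0.1143]
ee_rot: [3.141, -0.0, 0.319]
contact_force: [0.2, -0.1, 0.3]
width: 0.0116
```

Run:
```python
from h import *
im=shift((278,310,236,280))
F=[]
for i in range(4): snap('side'); s=robot.read_state(); F.append(np.r_[s['contact_force'],s['ft_torque']])
print(np.mean(F,0).round(3)); cover(); go([jar(0,-.7,220)])
```

```text
shift px [0.  0.6] 0.778969943523407
[ 0.344 -0.702  0.912 -0.15  -0.056 -0.031]
tcp jar [-0.3 -0.8] z 114.3
grip 107 [[-18.9, -14.1], [-12.4, 3.8], [13.4, 14.9]] [126. 463.]
plate 248 [[-24.6, -16.6], [0.8, 56.8], [21.9, 72.3]] [ 98. 103.]
fin 113 [[-55.1, 49.6], [-43.1, 53.1], [-30.7, 57.1]] [106. 125.]
foot 160 [[-29.5, -24.2], [-4.0, 18.6], [29.7, 30.4]] [5. 8.]
t 10.5 pos [0.5145 0.2448 0.1143] rot [ 3.1415e+00 -1.0000e-04  3.1880e-01] F [-0.06 -0.99  0.46] w 0.0113
[0.5147 0.245  0.22  ] [ 3.000e-01 -1.000e-01 -1.057e+02] [ 0.    -0.    -0.001]
```

>>> carry_out --pt "0 0 -3 0 0 0" --pt "0 0 -7 0 0 0" --pt "0 0 -12 0 0 0" --pt "0 0 -17 0 0 0" --pt "0 0 -20 0 0 0" --pt "0 0 -20 0 0 0"

```text
time: 11.1
eef_pos: [0.5147, 0.2451, 0.135]
ee_rot: [-3.141, -0.001, 0.319]
contact_force: [0.5, 0.4, -0.5]
width: 0.0114
```

Run:
```python
from h import *
shift((278,310,236,280))
F=[]
for i in range(4): snap('side'); s=robot.read_state(); F.append(np.r_[s['contact_force'],s['ft_torque']])
print(np.mean(F,0).round(3)); cover('s6.png'); go([jar(0,-.7,220)])
```

```text
shift px [0.  0.6] 0.7816213369369507
[ 1.24e-01  3.41e-01 -1.17e+00 -3.00e-03  1.00e-03  1.00e-02]
tcp jar [-0.5 -0.9] z 134.1
grip 111 [[-18.9, -14.7], [-12.9, -0.8], [15.2, 14.8]] [144. 481.]
plate 269 [[-24.6, -15.8], [0.5, 56.2], [23.3, 71.4]] [ 97. 103.]
fin 112 [[-54.9, 49.6], [-43.1, 53.0], [-31.0, 55.7]] [106. 126.]
foot 161 [[-29.5, -23.2], [-5.2, 18.1], [29.3, 31.5]] [5. 8.]
t 11.4 pos [0.5143 0.2447 0.1341] rot [3.1415e+00 4.0000e-04 3.1880e-01] F [ 0.21  0.53 -0.67] w 0.0113
[0.5147 0.245  0.22  ] [  0.5  -0.1 -85.9] [ 0.     0.    -0.001]
```

>>> carry_out --pt "0 0 -6 0 0 0" --pt "0 0 -14 0 0 0" --pt "0 0 -24 0 0 0" --pt "0 0 -34 0 0 0" --pt "0 0 -44 0 0 0" --pt "0 0 -54 0 0 0" --pt "0 0 -64 0 0 0" --pt "0 0 -74 0 0 0" --pt "0 0 -84 0 0 0" --pt "0 0 -96 0 0 0" --pt "0 0 -110 0 0 0" --pt "0 0 -120 0 0 0"

```text
time: 12.6
eef_pos: [0.5147, 0.2451, 0.2559]
ee_rot: [-3.141, -0.001, 0.319]
contact_force: [0.5, 0.4, -1.7]
width: 0.0115
```

>>> carry_out --pt "0 0 -10 0 0 0" --pt "0 0 -16 0 0 0" --pt "0 0 -16 0 0 0"

```text
time: 12.9
eef_pos: [0.5147, 0.2451, 0.2713]
ee_rot: [-3.141, -0.002, 0.319]
contact_force: [-0.4, -0.1, -1.3]
width: 0.0115
```

Run:
```python
from h import *
im=shift((278,310,236,280)); cv2.imwrite('pics/s7.png',cv2.resize(im[100:330,170:370],None,fx=2.5,fy=2.5,interpolation=cv2.INTER_CUBIC))
cover(); go([jar(0,-.7,270),(.50,0.0,.27),(.497,-.202,.27),(.497,-.202,.115)])
```

```text
shift px [0.  0.6] 0.7847204804420471
tcp jar [-0.6 -0.9] z 270.0
grip 152 [[-18.4, -12.4], [-13.0, -1.5], [18.3, 14.8]] [281. 384.]
plate 263 [[-24.6, -18.2], [1.6, 56.1], [24.4, 71.5]] [ 98. 103.]
fin 112 [[-55.0, 49.8], [-43.2, 53.2], [-30.9, 56.2]] [106. 126.]
foot 162 [[-29.9, -23.7], [-6.7, 18.5], [29.7, 31.5]] [5. 8.]
t 13.0 pos [0.5142 0.2447 0.27  ] rot [3.1414e+00 6.0000e-04 3.1880e-01] F [ 0.47  0.56 -2.38] w 0.0118
[0.5147 0.245  0.27  ] [ 0.6 -0.2  0. ] [ 0.     0.001 -0.001]
[0.5  0.   0.27] [-9.020e+01  2.279e+02  1.000e-01] [ 0.     0.001 -0.001]
[ 0.497 -0.202  0.27 ] [-1.563e+02  4.188e+02  2.000e-01] [ 0.     0.001 -0.001]
[ 0.497 -0.202  0.115] [-156.3  418.7  155.2] [ 0.     0.001 -0.001]
```

View pics/s7.png

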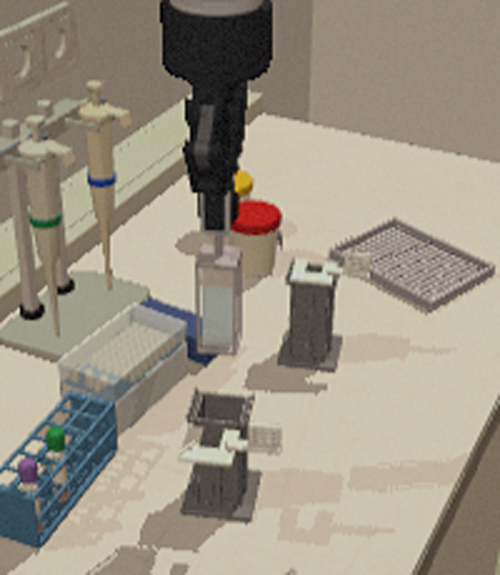

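>>> carry_out --pt "-5 14 0 0 0 0" --pt "-15 40 0 0 0 0" --pt "-28 74 0 0 0 0" --pt "-42 112 0 0 0 0" --pt "-56 150 0 0 0 0" --pt "-70 188 0 0 0 0" --pt "-84 226 0 0 0 0" --pt "-98 264 0 0 0 0" --pt "-113 302 0 0 0 0" --pt "-127 340 0 0 0 0" --pt "-140 374 0 0 0 0" --pt "-149 400 0 0 0 0"

```text
time: 14.2
eef_pos: [0.4964, -0.1856, 0.2697]
ee_rot: [3.141, 0.002, 0.315]
contact_force: [1.5, 0.2, -0.6]
width: 0.0113
```

>>> carry_out --pt "-5 13 0 0 0 0" --pt "-7 19 0 0 0 0" --pt "-7 19 20 0 0 0" --pt "-7 19 50 0 0 0" --pt "-7 19 80 0 0 0" --pt "-7 19 105 0 0 0" --pt "-7 19 120 0 0 0" --pt "-7 19 120 0 0 0"

```text
time: 15.0
eef_pos: [0.496, -0.1998, 0.1481]
ee_rot: [-3.137, 0.004, 0.321]
contact_force: [-0.0, -0.1, -1.3]
width: 0.0111
```

Run:
```python
from h import *
im,D=snap('side'); cv2.imwrite('pics/s8.png',cv2.resize(im[80:260,250:430],None,fx=3.2,fy=3.2,interpolation=cv2.INTER_CUBIC))
P=pts(cam('side'),D);s=robot.read_state();e=s['eef_pos'];R=np.hypot(P[...,0]-e[0],P[...,1]-e[1])
k=(R<.035)&(P[...,2]>.02)&(P[...,2]<.12);print('rack low z',np.percentile(P[k][:,2],[0,1,3,5]).round(4))
go([(.497,-.202,.12),(.497,-.202,.114)])
F=[]
for i in range(4): snap('side'); s=robot.read_state(); F.append(s['contact_force'])
print(np.mean(F,0).round(3))
```

```text
rack low z [0.0391 0.0401 0.0422 0.0429]
t 15.05 pos [ 0.4972 -0.2003  0.1496] rot [-3.1396e+00  1.4000e-03  3.2100e-01] F [ 0.36  0.15 -1.31] w 0.0113
[ 0.497 -0.202  0.12 ] [-0.7  1.6 29.6] [-0.002  0.001  0.002]
[ 0.497 -0.202  0.114] [-0.7  1.6 35.6] [-0.002  0.001  0.002]
[ 0.223 -0.033 -0.943]
```

View pics/s8.png

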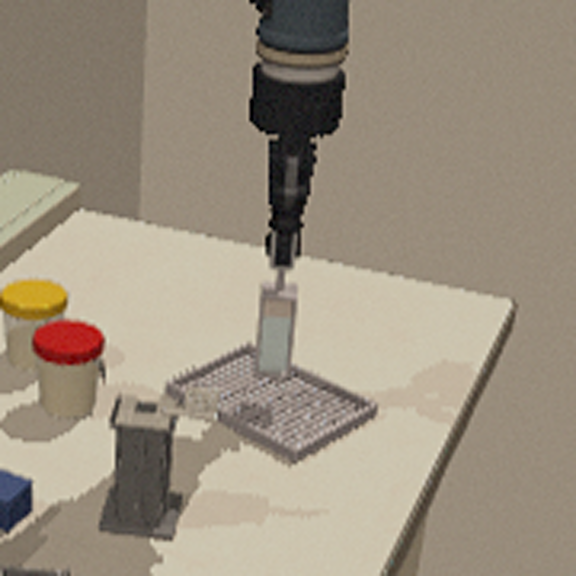

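>>> carry_out --pt "0 1 10 -0.001 0 0" --pt "0 1.5 20 -0.001 0 0" --pt "0 1.5 26 -0.001 0 0" --pt "0 1.5 30 -0.001 0 0" --pt "0 1.5 32 -0.001 0 0" --pt "0 1.5 33 -0.001 0 0" --pt "0 1.5 33 -0.001 0 0"

```text
time: 15.95
eef_pos: [0.4982, -0.2034, 0.1173]
ee_rot: [3.14, -0.0, 0.319]
contact_force: [0.2, -0.7, -1.8]
width: 0.0113
```

```bash
cat >> h.py <<'E'
def force(n=6):
    F=[];E=[]
    for i in range(n): snap('side'); s=robot.read_state(); F.append(np.r_[s['contact_force'],s['ft_torque']]);E.append(s['eef_pos'])
    print('Fmean',np.mean(F,0).round(3),'E',np.mean(E,0).round(4))
E
python3 - <<'E'
from h import *
force();go([(.497,-.202,.114)])
E
```

```text
Fmean [ 0.143  0.162 -1.041  0.003 -0.02   0.02 ] E [ 0.4982 -0.2034  0.1176]
t 16.25 pos [ 0.4982 -0.2034  0.1175] rot [ 3.1402e+00 -3.0000e-04  3.1880e-01] F [-0.06  0.08 -1.31] w 0.0113
[ 0.497 -0.202  0.114] [-0.7 -1.7  3.5] [ 0.001 -0.    -0.001]
```

>>> carry_out --pt "0 0 0.5 0 0 0" --pt "0 0 1 0 0 0" --pt "0 0 1.3 0 0 0" --pt "0 0 1.3 0 0 0"

```text
time: 16.65
eef_pos: [0.498, -0.2034, 0.1159]
ee_rot: [3.141, 0.0, 0.319]
contact_force: [0.1, 0.1, -0.6]
width: 0.0115
```

Run:
```python
from h import *
force();go([(.497,-.202,.114)])
```

```text
Fmean [ 2.710e-01 -1.000e-01 -1.535e+00  1.000e-03  6.000e-03 -1.500e-02] E [ 0.4981 -0.2034  0.116 ]
t 16.95 pos [ 0.4981 -0.2034  0.116 ] rot [ 3.1405e+00 -1.0000e-04  3.1890e-01] F [-0.32  0.12 -2.03] w 0.0115
[ 0.497 -0.202  0.114] [-0.6 -1.6  2. ] [ 0.001 -0.    -0.001]
```

Still hanging; expected contact near 114.3.

>>> carry_out --pt "0 0 0.4 0 0 0" --pt "0 0 0.8 0 0 0" --pt "0 0 1.2 0 0 0" --pt "0 0 1.2 0 0 0"

```text
time: 17.35
eef_pos: [0.498, -0.2034, 0.1147]
ee_rot: [3.141, 0.0, 0.319]
contact_force: [-0.2, -0.7, -1.3]
width: 0.0118
```

Run:
```python
from h import *
force();go([])
```

```text
Fmean [ 0.058 -0.351 -1.389  0.01  -0.026 -0.004] E [ 0.4981 -0.2034  0.1148]
t 17.65 pos [ 0.4981 -0.2034  0.1148] rot [ 3.1405e+00 -1.0000e-04  3.1870e-01] F [ 0.7  -0.2  -1.44] w 0.0114
```

>>> carry_out --pt "0 0 0.3 0 0 0" --pt "0 0 0.6 0 0 0" --pt "0 0 0.6 0 0 0"

```text
time: 17.95
eef_pos: [0.4981, -0.2034, 0.1143]
ee_rot: [3.14, -0.0, 0.319]
contact_force: [-0.3, -0.2, -0.9]
width: 0.0118
```

Run:
```python
from h import *
force();go([])
```

```text
Fmean [ 0.147 -0.097 -0.202  0.008  0.032 -0.033] E [ 0.4981 -0.2034  0.1143]
t 18.25 pos [ 0.4981 -0.2034  0.1143] rot [ 3.1404e+00 -2.0000e-04  3.1890e-01] F [0.32 0.4  0.98] w 0.0117
```

>>> carry_out --pt "0 0 0.2 0 0 0" --pt "0 0 0.2 0 0 0"

```text
time: 18.45
eef_pos: [0.4982, -0.2035, 0.1143]
ee_rot: [3.14, -0.0, 0.319]
contact_force: [-0.9, 1.0, 1.9]
width: 0.0119
```

>>> carry_out --pt "0 0 0.2 0 0 0" --pt "0 0 0.2 0 0 0" --pt "0 0 0.2 0 0 0" --pt "0 0 0.2 0 0 0" --fingers 200

```text
time: 18.85
eef_pos: [0.498, -0.2034, 0.1138]
ee_rot: [3.141, 0.0, 0.319]
contact_force: [-0.2, -0.1, 0.6]
width: 0.0184
```

>>> carry_out --pt "0 0 0 0 0 0" --pt "0 0 0 0 0 0" --pt "0 0 0 0 0 0" --pt "0 0 0 0 0 0" --fingers 130

```text
time: 19.25
eef_pos: [0.4981, -0.2034, 0.1138]
ee_rot: [3.141, -0.0, 0.319]
contact_force: [-0.3, -0.0, -0.2]
width: 0.042
```

Run:
```python
from h import *
force();go([])
```

```text
Fmean [ 0.214 -0.055  0.033  0.009 -0.001 -0.008] E [ 0.4981 -0.2034  0.1138]
t 19.55 pos [ 0.4981 -0.2034  0.1138] rot [ 3.1405 -0.      0.3188] F [ 1.01 -0.9  -0.1 ] w 0.0419
```

Rack released; retract straight up, then move clear and check.

>>> carry_out --pt "0 0 -10 0 0 0" --pt "0 0 -25 0 0 0" --pt "0 0 -45 0 0 0" --pt "0 0 -75 0 0 0" --pt "0 0 -110 0 0 0" --pt "0 0 -145 0 0 0" --pt "0 20 -160 0 0 0" --pt "0 60 -160 0 0 0" --pt "0 105 -160 0 0 0" --pt "0 150 -160 0 0 0" --pt "0 180 -160 0 0 0" --pt "0 180 -160 0 0 0"

```text
time: 20.75
eef_pos: [0.5537, -0.3795, 0.2736]
ee_rot: [3.139, 0.001, 0.312]
contact_force: [-0.2, 0.7, 0.4]
width: 0.0421
```

Run:
```python
from h import *
cover();shift((278,310,236,280));shift((225,250,280,310))
a,Ds=snap('side');b,Dt=snap('top')
cv2.imwrite('pics/f.png',np.hstack([cv2.resize(a[140:320,200:400],None,fx=2,fy=2),cv2.resize(b[140:290,180:380],None,fx=2,fy=2.4)]))
for n,im,D in(('side',a,Ds),('top',b,Dt)):
    P=pts(cam(n),D);R=np.hypot(P[...,0]-.498,P[...,1]+.2034)
    for lo,hi in((.03,.07),(.08,.105),(.122,.16)):
        k=(R<.035)&(P[...,2]>lo)&(P[...,2]<hi);q=P[k]; 
        if len(q): print(n,lo,len(q),q.mean(0).round(4),q[:,2].max())
go([])
```

```text
tcp jar [-157.9 -603. ] z 273.8
plate 264 [[-24.5, -18.0], [1.6, 56.3], [24.8, 71.8]] [ 97. 103.]
fin 106 [[-54.9, 50.2], [-43.0, 52.9], [-30.8, 56.5]] [106. 126.]
foot 163 [[-29.7, -23.0], [-2.9, 19.3], [29.7, 30.8]] [5. 8.]
shift px [0.  0.6] 0.7872316241264343
shift px [ 0.  -0.2] 0.9418445825576782
side 0.03 130 [ 0.4962 -0.1945  0.0496] 0.06945777348095837
side 0.08 86 [ 0.4977 -0.199   0.089 ] 0.10498680365182364
side 0.122 84 [ 0.4978 -0.1984  0.1352] 0.1452835392936908
top 0.03 28 [ 0.4958 -0.1942  0.0483] 0.06869299312305156
top 0.08 76 [ 0.4956 -0.1966  0.0903] 0.0965692520784653
top 0.122 64 [ 0.498  -0.2002  0.1416] 0.1516042562740747
t 21.0 pos [ 0.5546 -0.3724  0.2746] rot [ 3.1409e+00 -6.0000e-04  3.2100e-01] F [-0.73  1.05 -0.13] w 0.0419
```

View pics/f.png

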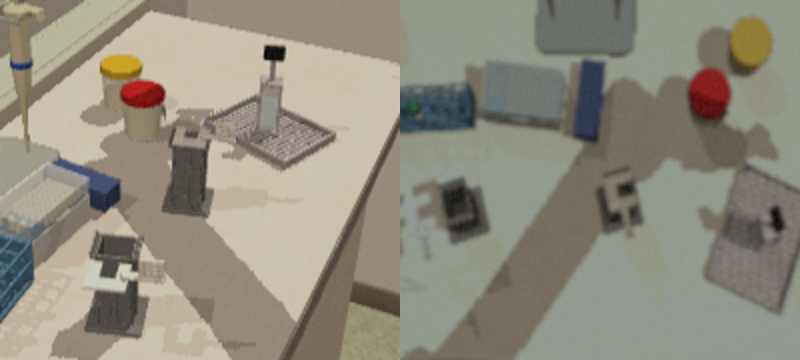

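The rack stands upright in the tray (side crop (270,100)). The jar is in place with its cover open, and the gripper is clear.

```bash
python3 -c "
from h import *
print(robot.hand_in())"
```

```text
the job is handed in; nothing more can be done
None
```

I pushed the rack jar's cover open by its fin, drew the rack straight up and set it down on its foot in the drain tray. I released it and handed the job in at about 21 s.

**Final checks:**
- **Cover:** it reads about 51–52 mm open from the plate edge and the fin, against 52 mm fully open. I judged it fully open from the camera; no clear end-stop force showed above the noise.
- **Rack:** it stands upright near the tray centre with its grip top at about 0.145 m, as expected. The wrist force fell to about zero at set-down and stayed there on release.
- **Rack jar:** the image match showed a shift of 0.4–0.6 px (about 1 mm). It was 0.4 px when first checked, during the cover push, and did not grow during the lift. That is near the measuring noise, but a sub-millimetre shift can't be ruled out.
- **Fin reading:** the fin read about 1 mm off in the jar's x once the cover was open. I put this down to roughly 1° of error in my yaw estimate, though it could also be a slight turn of the jar.
- **Other items:** the spare jar showed no movement in the image match. I never went near the specimen cup or forceps. The cup looked undisturbed in the last picture, and I did not check the forceps separately.

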